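# Lock the castle nut on the stub axle

## Robot

A 6-joint arm with a two-finger parallel gripper is mounted at the origin on the work surface. World frame = base frame: x ahead of the robot, y to its left, z up, the work surface at z = 0. Lengths are in mm, angles in rad, forces in N, time in s.
With the tool pointing down it reaches from about 275 to 750 mm from the base axis. Payload 10.2 kg.
Tool frame: the origin (TCP) lies at the very end of the fingers, on their centre line; the grasp point (between the pads) lies 19 mm behind it; z points along the fingers, y is the line along which they close (so a half turn about z gives the same grasp; the last joint's range is limited). The gripper opens to 85 mm and grips with 20 to 120 N. Pads are 22 mm wide; open, the fingers measure 114 mm over their backs; the gripper's body (76 mm by 85 mm) begins 54 mm behind the grasp point. The pads swing forward as they close: fully open they stand 13 mm farther back than shut.
Start: joints at [-1.439, 0.313, 1.498, -0, 1.331, -0.223], TCP at [182.374, -492.312, 231.294] pointing down, gripper open.
Joint ranges: [-2.94, 2.94], [-0.97, 2.17], [0.19, 2.56], [-1.23, 4.37], [0.02, 3.11], [-2.88, 2.88]. Speed limits (rad/s): [2.39, 2.39, 3.01, 3.14, 3.14, 3.14].

## Interface

Orientations are given as a unit quaternion [w, x, y, z].
In Python, from rig import ctrl, optics gives the robot as it stands. The module is installed in compiled form; this text tells all that it offers.
- The arm moves only by the shell command python3 -m handwheel 'ROWS' [FORCE]. ROWS is JSON, a list that holds one entry, the list of rows, each a list of 5 numbers: the gripper command: -1 is fully open, 1 is shut, values between are in proportion, then the shift along the world's x, y, z in units of 50 mm (1.0 is 50 mm), then the turn about the world's z in units of 8 degrees (1.0 is 8 degrees). In form: [[[gripper, tx, ty, tz, twist], ...]]. A call has 1 to 10 rows; each row shifts and turns the commanded pose from where the row before left it; what a row does not reach is not made up. A row lasts 1/10 s, in which the tool goes at most 50 mm and 8.59 degrees, less where a joint would pass 70% of its speed; a pose out of reach is approached as far as the arm can. A call is refused whole if a number of a shift passes 1 or a number of a turn 1, either way. A call with a gripper value outside its range is refused whole. The fingers move at their own pace and stop on an object; FORCE is the grip in N (left out, the last holds). Time passes only in rows, so rows that do not move let the fingers close. It gives the time, the measured TCP pose, the force, the opening and the grip force at its end, in the units of the state.
- ctrl.sense(): the state, without advancing time (a new reading comes with each control period).
- optics.capture(name): name is "side" or "top" or "wrist"; returns a dict with "img" (480x640x3 uint8, blue, green, red), "K" (3x3 intrinsics, pixels), "R" (3x3) and "t" (3): a world point X has camera coordinates R X + t. Camera axes: x right, y down, z forward; pixel columns grow to the right and rows downward; lengths in mm; the calibration is good to about 2 mm. A picture is of the moment at which its call begins. There is no depth.
- ctrl.finish_job(): hands the job in; it is judged then, once.
The state is a dict: "time_s": time; "joints": joint angles; "dq": joint speeds; "tau": joint torques, N m; "eef_pos": TCP position; "ee_rot": TCP orientation; "force": force on the tool from outside, world axes, zero at the start; "wrist_torque": the same for the moment, N m; "grip_width": opening from 0.0 (shut) to 1.0 (fully open); "grip_force": force on a finger pad.
Only numpy, scipy, OpenCV 4.12 (cv2) and the standard library are available. Lean on these libraries where they do the work, as an engineer would, in place of code of your own. Each camera call takes 0.05 s, during which the arm holds its last target. There are 200 camera calls.

## Task

Tighten the brass castle nut on the stub axle (clockwise from above) just to the next slot that lines up with the cross hole, neither past it nor back to the slot before. Then take the red-handled locking pin and slide it gently, feeling for the hole, through the slot, the cross hole and the slot opposite until its collar rests on the nut, and let go. Leave the tape measure, the rubber bush and the knife alone.

Things in the scene. Friction and masses are not known exactly. Their poses are not given: they have to be found in the camera images.
- hub: bench stand (fixed): blue plate 120 x 120 x 14 mm, grey boss 80 mm wide to 36 mm high, sleeve 38 mm wide to 60 mm, washer to 63 mm, then the nut on the steel spindle (30 mm wide, top at 109 mm). Origin: centre of the underside, on the spindle axis; z up. The cross hole runs within 0.28 rad of x, either way about z (not measured: feel for it); a red line on the spindle's end lies along it.
- cross_hole (a point): centre of the spindle's cross hole, on the spindle axis, 92.5 mm above the table; axes as the stand's. The hole, 8 mm wide and 10 mm high, goes level right through the spindle, within 0.28 rad of x; the pin may enter at either end.
- nut (a joint): angle of the brass castle nut on the spindle, rad; grows as it is tightened (clockwise from above). At 0 a slot lies along the stand's x axis (the next slot); it starts between -0.68 and -0.45; the slot meets the hole somewhere from -0.28 to 0.28. Slots are 1.047 apart. It drags with 0.12 N m and stays where left; 7 N sideways on a slot wall turns it.
- nut_grip (a point): on the nut's axis, 73 mm above the table, half-way up its hexagon (46 mm across flats, 63 to 83 mm high, flats 26 mm long). z up; x is square to one pair of flats and turns with the nut. Above is the round crown, 41 mm wide, to 99 mm, with six slots 8 mm wide, 16 mm deep, one in the middle of each flat, opposite ones in line.
- pin_handle (a point): locking pin: grip point on its red upright handle (24 mm long in x, 14 mm thick in y, 50 mm tall, standing on the table on its foot): on the centre line, 28 mm above the foot, 22 mm below the top. Axes: x along the pin towards its tip, z up. The whole pin weighs about 110 g.
- pin_mid (a point): point of the pin's rod that comes to the centre of the cross hole when fully in: 42 mm ahead (x) of the handle's centre line, 2 mm below pin_handle (26 mm above the foot). The rod is 6.4 mm thick, along x; its flat tip is 27 mm ahead of this point. A collar 11 mm wide, its front 21 mm behind this point, stops on the nut's crown.
- tape: bystander: yellow and black tape measure, 62 x 32 x 56 mm, standing on its underside; origin at the centre of the underside
- bush: bystander: black rubber bush (thick ring), 48 mm outside, 26 mm high, 16 mm hole; origin at the centre of the underside
- knife: bystander: closed utility knife, 150 x 26 x 14 mm, lying along its x axis; origin at the centre of the underside

How it is judged:
By the outcome, as a careful person would: the job done as asked, in the order asked, and still so for the second after the job is handed in, with the robot touching nothing.
It also fails if it takes over 72 s, if anything falls off the work surface, if the arm or the gripper's body presses on something with over 40 N, if the wrist force passes 120 N, or if a joint passes its speed limit or range.

## Working session

There is one attempt and no reset: what is moved stays moved. The work goes in short steps, Python scripts to look and compute and a shell command to move; the robot and the scene stay as the last step left them, time stands still between calls to the robot, and variables do not carry over. Pictures are saved under pics/ and viewed, at most 10 in all, crops included, and the job is handed in when it is done.

```bash
mkdir -p pics
cat > h.py <<'E'
import numpy as np, cv2
from rig import ctrl, optics
def cap(cam,name,crop=None,scale=1):
    d=optics.capture(cam); np.savez('pics/'+name+'.npz',**{k:np.asarray(v) for k,v in d.items()})
    return d
def ray(d,uv):
    R=np.asarray(d['R']);t=np.asarray(d['t']).ravel();K=np.asarray(d['K'])
    return -R.T@t, R.T@np.linalg.inv(K)@np.array([uv[0],uv[1],1.])
def atz(d,uv,z):
    c,v=ray(d,uv); return c+v*(z-c[2])/v[2]
def proj(d,X):
    p=np.asarray(d['K'])@(np.asarray(d['R'])@np.asarray(X,float)+np.asarray(d['t']).ravel()); return p[:2]/p[2]
def load(n): return dict(np.load('pics/'+n+'.npz'))
E
python3 - <<'E'
from h import *
a=cap('top','top0');cv2.imwrite('pics/top0.png',a['img'])
b=cap('side','side0');cv2.imwrite('pics/side0.png',b['img'])
for d in(a,b): print(ray(d,(320,240)),d['K'][0][0])
print(ctrl.sense())
E
```

```text
(array([ 483.14568577,  140.5919437 , 1046.46303447]), array([ 0.07364758, -0.02976927, -0.99693806])) 574.4615361995332
(array([ 424.47769249, -402.32284391,  469.13959436]), array([ 0.19828743,  0.79663794, -0.57105459])) 452.6485333455298
{'time_s': 0.1, 'joints': array([-1.43938613e+00,  3.13412493e-01,  1.49833302e+00, -1.04069561e-05,
        1.33098087e+00, -2.23424208e-01]), 'dq': array([-0.00034092, -0.00200606, -0.00196614, -0.00107256, -0.00172141,
        0.00079762]), 'tau': array([ 3.09607443e-03, -4.12896144e+01, -2.60139978e+01, -1.66797295e-04,
        3.04571535e-03,  2.27172836e-05]), 'eef_pos': array([ 182.348795  , -492.08612821,  230.79343302]), 'ee_rot': array([-5.66496728e-04,  9.84302431e-01,  1.76489101e-01,  2.10220064e-05]), 'force': array([ 0.8949255 ,  0.82309259, -0.28906001]), 'wrist_torque': array([-0.02150922, -0.03620503,  0.01567437]), 'grip_force': 0.0, 'grip_width': 1.003422910892006}
```

View pics/top0.png

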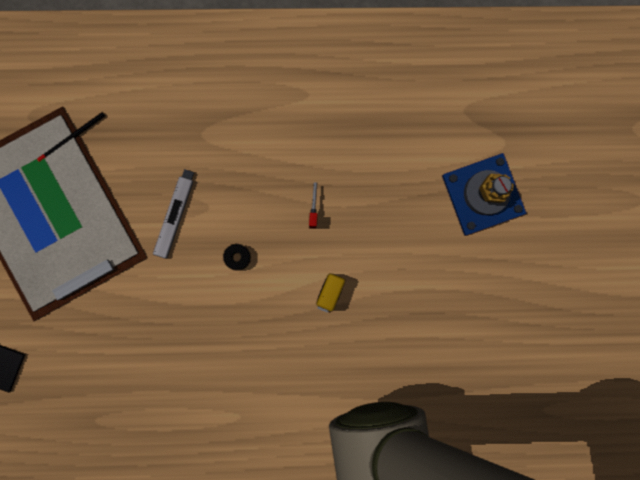

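View pics/side0.png

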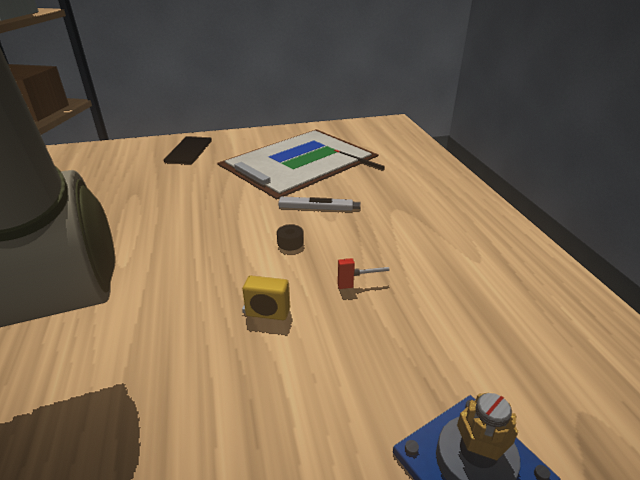

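The top view shows the hub at about (485,194), with its plate corners at (443,175), (505,154), (526,213) and (466,235). The pin handle is at (313,219) with its tip at (316,184), the tape at (331,292), the bush at (237,257) and the knife at (175,214). In the side view the spindle end is at (494,407) with its red line visible, and the pin handle is at (346,273).

Run:
```python
from h import *
a=load('top0');b=load('side0')
C=[atz(a,p,14)[:2] for p in [(443,175),(505,154),(526,213),(466,235)]]
print('plate',np.round(C),np.mean(C,0),[np.degrees(np.arctan2(*(C[(i+1)%4]-C[i])[::-1])).round(1) for i in range(4)],[np.linalg.norm(C[(i+1)%4]-C[i]).round() for i in range(4)])
print('spindle top',atz(a,(503,184),109),atz(b,(494,407),109))
# red masks
for n,d in(('t',a),('s',b)):
    im=d['img'].astype(int);m=((im[...,2]>120)&(im[...,1]<70)&(im[...,0]<70)).astype(np.uint8)
    k,l,s,c=cv2.connectedComponentsWithStats(m)
    for i in range(1,k):
        if s[i,4]>5: print(n,s[i],c[i])
print('pin handle',atz(a,(313,220),50),'tip',atz(a,(316.5,184),26), atz(b,(346,260),50), 'tip s',atz(b,(389,269),26))
print('tape',atz(a,(331,292),56),'bush',atz(a,(237,257),26))
big=cv2.resize(a['img'][150:240,435:535],None,fx=6,fy=6,interpolation=cv2.INTER_CUBIC)
sb=cv2.resize(b['img'][380:480,390:560],None,fx=4,fy=4,interpolation=cv2.INTER_CUBIC)
cv2.imwrite('pics/side_hub.png',sb)
```

```text
plate [[ 674. -117.]
 [ 711. -232.]
 [ 602. -267.]
 [ 564. -155.]] [ 637.69893223 -192.7840419 ] [np.float64(-72.2), np.float64(-162.7), np.float64(108.9), np.float64(19.1)] [np.float64(121.0), np.float64(114.0), np.float64(118.0), np.float64(117.0)]
spindle top [ 639.90733081 -192.72025656  109.        ] [ 638.79311428 -197.3648129   109.        ]
t [ 38 156   5   4  10] [ 39.8 157.4]
t [309 213   7  12  60] [311.98333333 218.75      ]
s [338 259  16   6  75] [345.76 261.4 ]
s [487 396  16  18  67] [494.40298507 404.95522388]
pin handle [591.93553044 122.3320287   50.        ] tip [659.28558834 114.3496318   26.        ] [595.52938416 120.89263025  50.        ] tip s [664.14514505 112.02691725  26.        ]
tape [466.29057095  93.91242152  56.        ] bush [531.00487229 257.95419454  26.        ]
```

View pics/side_hub.png

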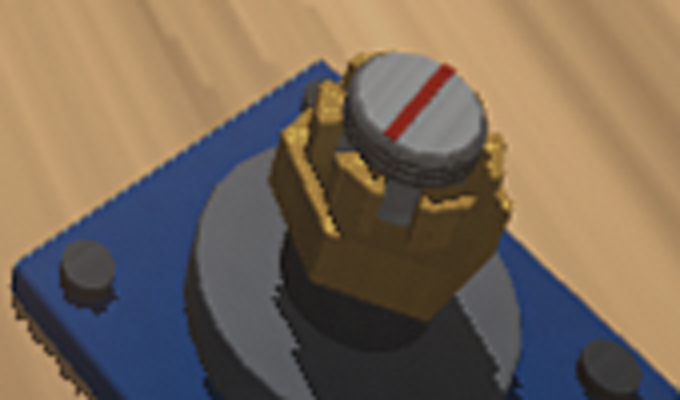

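```bash
python3 -m handwheel '[[[-1,0.9,0.6,0,0],[-1,0.9,0.6,0,0],[-1,0.9,0.6,0,0],[-1,0.9,0.6,0,0],[-1,0.9,0.6,0,0],[-1,0.9,0.6,0,0],[-1,0.9,0.6,0,0],[-1,0.9,0.6,0,0],[-1,0.9,0.6,0,0],[-1,0.9,0.6,0,0]]]' 60
python3 - <<'E'
from h import *
b=load('side0')
p=atz(b,(486.2,413.7),109);q=atz(b,(502.5,397),109);print('line',p,q,np.degrees(np.arctan2(*(q-p)[:2][::-1])))
d=cap('wrist','w1');cv2.imwrite('pics/w1.png',d['img'])
s=ctrl.sense();print(s['eef_pos'],s['time_s'],s['joints'],proj(d,(639,-194,109)))
E
```

```text
time_s: 1.1
eef_pos: [599.8, -213.4, 230.9]
ee_rot: [-0.0, 0.984, 0.177, -0.0]
force: [-0.4, -0.6, 0.8]
grip_width: 1.001
grip_force: 0.0
line [ 628.20317291 -201.79430016  109.        ] [ 652.32084092 -189.79807397  109.        ] 26.44593893274925
[ 604.11872134 -208.57554169  229.99286718] 1.15 [-0.51655371  0.57335351  1.11338532  0.00277646  1.45521517  0.69422629] [312.86459775 160.65825532]
```

View pics/w1.png

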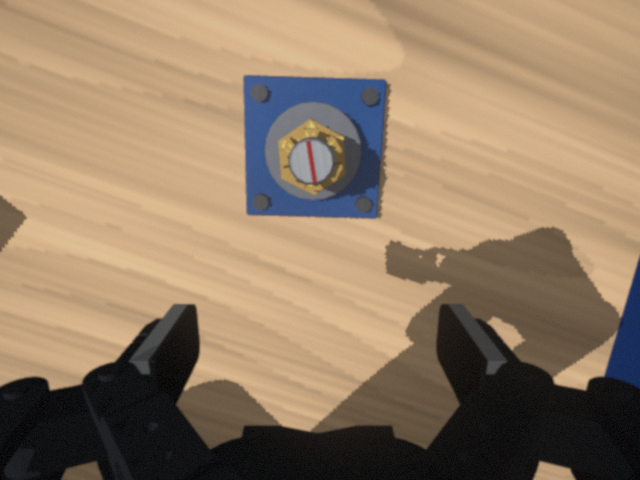

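The wrist view shows the spindle end at (311,160) with its red line running from about (309,141) to (313,180). The nut hexagon is around it, and the plate is nearly square to the image. I'll take a closer crop now that the arm has settled.

Run:
```python
from h import *
d=cap('wrist','w2');s=ctrl.sense();print(s['eef_pos'],s['ee_rot'])
im=d['img'].astype(int);m=((im[...,2]>100)&(im[...,1]<80)&(im[...,0]<80)&(im[...,2]>1.7*im[...,1])).astype(np.uint8)
k,l,st,c=cv2.connectedComponentsWithStats(m)
for i in range(1,k):
    if st[i,4]>30:
        print(st[i],c[i]);ys,xs=np.where(l==i);P=np.array([atz(d,(x,y),109)[:2] for x,y in zip(xs,ys)])
        ce=P.mean(0);w,v=np.linalg.eigh(np.cov((P-ce).T));print('line centre',ce,'ang',np.degrees(np.arctan2(v[1,1],v[0,1])))
b=((im[...,0]>90)&(im[...,2]<70)).astype(np.uint8);k,l,st,c=cv2.connectedComponentsWithStats(b)
for i in range(1,k):
    if st[i,4]>2000 and c[i][1]<280:
        cs=np.argwhere(l==i)[:,::-1].astype(np.float32);r=cv2.boxPoints(cv2.minAreaRect(cs));W=np.array([atz(d,p,14)[:2] for p in r]);print('plate',W.mean(0),[np.degrees(np.arctan2(*(W[(j+1)%4]-W[j])[::-1])).round(1) for j in range(4)],[np.linalg.norm(W[(j+1)%4]-W[j]).round(1) for j in range(4)])
cx,cy=[int(round(v)) for v in proj(d,(639,-194,95))];np.save('pics/o.npy',[cx-45,cy-45])
cv2.imwrite('pics/w2c.png',cv2.resize(d['img'][cy-45:cy+45,cx-45:cx+45],(600,600),interpolation=cv2.INTER_CUBIC));print(cx,cy)
```

```text
[ 601.54326921 -210.89562001  229.75745128] [-9.01066741e-04  9.83816114e-01  1.79178752e-01 -1.26035886e-04]
[313 151   8  41 116] [316.43965517 171.25862069]
line centre [ 637.86971436 -193.29053134] ang -150.99233573731283
plate [ 638.63753849 -193.70471259] [np.float64(16.0), np.float64(-71.1), np.float64(-158.5), np.float64(108.8)] [np.float64(116.6), np.float64(116.2), np.float64(116.9), np.float64(127.5)]
318 168
```

View pics/w2c.png

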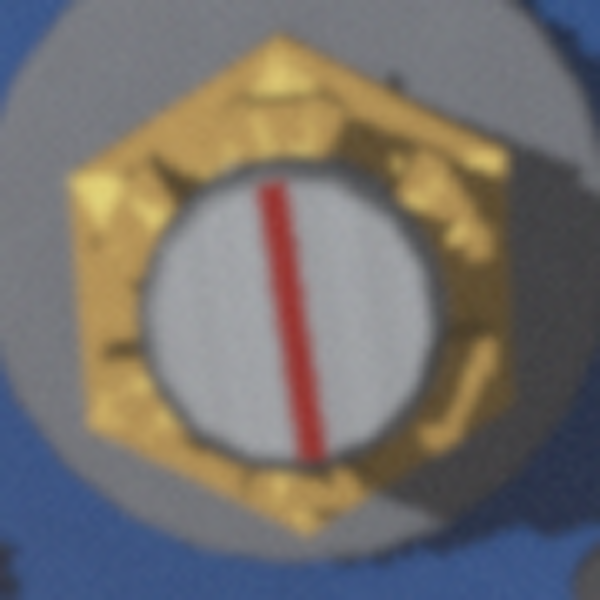

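The crop shows the hexagon corners at about (280,35), (507,155), (510,395), (310,535), (88,425) and (72,180). The red line runs from (270,185) to (315,458).

Run:
```python
from h import *
d=load('w2');o=np.load('pics/o.npy')
V=np.array([(280,35),(507,155),(510,395),(310,535),(88,425),(72,180)])*90/600.+o
W=np.array([atz(d,p,83)[:2] for p in V]);c=W[[0,1,3,4]].mean(0);print(c,W.mean(0))
c=W.mean(0)
for w in W: print(np.degrees(np.arctan2(*(w-c)[::-1])).round(1)%60,np.linalg.norm(w-c).round(1))
for i in range(3): print('diag',np.degrees(np.arctan2(*(W[i]-W[i+3])[::-1])).round(1)%60)
L=[atz(d,np.array(p)*.15+o,109) for p in [(315,458),(270,185)]];e=L[1]-L[0];print('line',np.degrees(np.arctan2(e[1],e[0])))
```

```text
[ 638.0435803  -193.72487892] [ 638.12238992 -193.63582056]
23.8 26.4
22.9 26.5
24.900000000000006 25.8
24.19999999999999 26.6
23.400000000000006 26.6
24.299999999999997 26.2
diag 24.0
diag 23.200000000000003
diag 24.599999999999994
line 29.962206879684775
```

```bash
python3 -m handwheel '[[[-1,0.37,0.17,-0.3,0.42],[-1,0.37,0.17,-0.3,0],[-1,0,0,0,0],[-1,0,0,0,0]]]'; python3 -c "
from h import *
s=ctrl.sense();q=s['ee_rot'];print(s['eef_pos'],np.degrees(2*np.arctan2(q[2],q[1])),s['joints'])"
```

```text
time_s: 1.6
eef_pos: [635.0, -198.2, 201.0]
ee_rot: [-0.0, 0.979, 0.205, -0.0]
force: [0.4, -0.5, -0.1]
grip_width: 0.995
grip_force: 0.0
[ 634.97789367 -198.18983967  200.97551797] 23.689798950835318 [-4.78182965e-01  6.53664029e-01  1.05549267e+00 -2.51865205e-04
  1.43346522e+00  6.79182980e-01]
```

```bash
python3 -m handwheel '[[[-1,0.06,0.09,-0.5,0],[-1,0,0,-0.6,0],[-1,0,0,-0.6,0],[-1,0,0,-0.6,0],[-1,0,0,-0.4,0],[-1,0,0,-0.3,0],[-1,0,0,0,0],[-1,0,0,0,0]]]'
```

```text
time_s: 2.4
eef_pos: [638.7, -194.1, 52.6]
ee_rot: [0.001, 0.979, 0.205, 0.001]
force: [1.0, -0.1, 0.5]
grip_width: 0.998
grip_force: 0.0
```

```bash
python3 -m handwheel '[[[0,0,0,0,0],[0.3,0,0,0,0],[0.6,0,0,0,0],[1,0,0,0,0],[1,0,0,0,0],[1,0,0,0,0],[1,0,0,0,0]]]' 50; python3 -c "
from h import *
s=ctrl.sense();q=s['ee_rot'];print(s['eef_pos'],np.degrees(2*np.arctan2(q[2],q[1])),s['wrist_torque'])"
```

```text
time_s: 3.1
eef_pos: [639.1, -194.4, 52.5]
ee_rot: [0.001, 0.979, 0.205, 0.001]
force: [0.1, -4.4, 6.0]
grip_width: 0.527
grip_force: 54.4
[ 639.1017013  -194.39664717   52.54985652] 23.684725091077404 [-0.69394306 -0.13161831  0.02201685]
```

```bash
python3 -m handwheel '[[[1,0,0,0,-0.6],[1,0,0,0,-0.6],[1,0,0,0,-0.6],[1,0,0,0,-0.6],[1,0,0,0,-0.6],[1,0,0,0,0],[1,0,0,0,0]]]'; python3 -c "
from h import *
s=ctrl.sense();q=s['ee_rot'];print(s['eef_pos'],np.degrees(2*np.arctan2(q[2],q[1])),s['wrist_torque'])"
```

```text
time_s: 3.8
eef_pos: [639.0, -194.0, 52.6]
ee_rot: [0.001, 1.0, -0.003, 0.001]
force: [-0.1, -2.0, 6.7]
grip_width: 0.527
grip_force: 54.7
[ 638.99063178 -194.02408626   52.57595204] -0.3344262710288147 [-0.53420661  0.03592415 -0.0760611 ]
```

```bash
python3 -m handwheel '[[[0,0,0,0,0],[-1,0,0,0,0],[-1,0,0,0,0],[-1,0,0,0.1,0],[-1,0,0,0.6,0],[-1,0,0,0.8,0],[-1,-0.1,0,0.9,0],[-1,-0.3,0,0.9,0],[-1,-0.3,0,0.5,0],[-1,0,0,0,0]]]'
python3 - <<'E'
from h import *
d=cap('wrist','w3');s=ctrl.sense();q=s['ee_rot'];print(s['eef_pos'],np.degrees(2*np.arctan2(q[2],q[1])))
im=d['img'].astype(int);m=((im[...,2]>100)&(im[...,1]<80)&(im[...,0]<80)&(im[...,2]>1.7*im[...,1])).astype(np.uint8)
k,l,st,c=cv2.connectedComponentsWithStats(m)
for i in range(1,k):
    if st[i,4]>30:
        ys,xs=np.where(l==i);P=np.array([atz(d,(x,y),109)[:2] for x,y in zip(xs,ys)])
        ce=P.mean(0);w,v=np.linalg.eigh(np.cov((P-ce).T));print('line',c[i],ce,'ang',np.degrees(np.arctan2(v[1,1],v[0,1]))%180)
cx,cy=[int(round(v)) for v in proj(d,(638.5,-193.8,95))];x0,y0=cx-50,max(cy-50,0);np.save('pics/o3.npy',[x0,y0]);print(cx,cy)
cv2.imwrite('pics/w3c.png',cv2.resize(d['img'][y0:y0+100,x0:x0+100],(600,600),interpolation=cv2.INTER_CUBIC))
E
```

```text
time_s: 4.8
eef_pos: [603.4, -193.8, 246.2]
ee_rot: [0.002, 1.0, -0.003, 0.003]
force: [0.0, 0.2, 0.2]
grip_width: 0.998
grip_force: 0.0
[ 603.43257057 -193.51550038  243.30238975] -0.32256956353831945
line [317.07920792 172.40594059] [ 637.86239728 -193.35666656] ang 29.205780318409722
318 169
```

View pics/w3c.png

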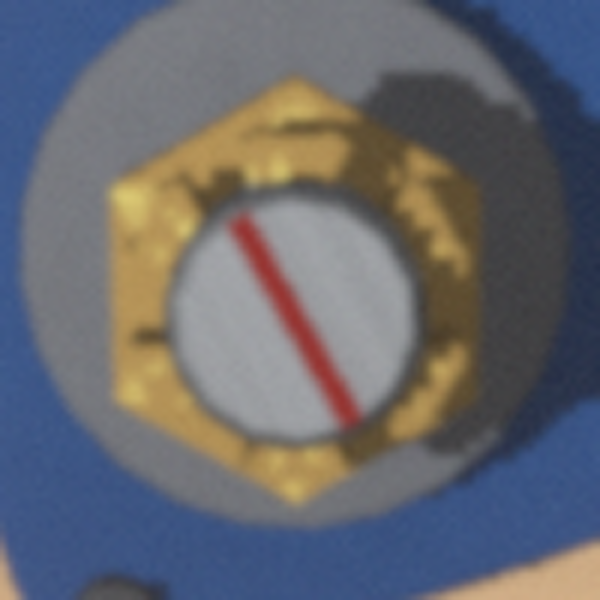

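The hexagon corners at (297,75) and (297,505) put the slots at about 29.7°. The red line is at 29.2°, so slot and hole are lined up. Next is the pin.

```bash
python3 -m handwheel '[[[-1,-0.1,0.8,0,-0.4],[-1,-0.1,0.8,0,-0.4],[-1,-0.1,0.8,0,0],[-1,-0.1,0.8,0,0],[-1,-0.1,0.8,-0.2,0],[-1,0,0.8,-0.3,0],[-1,0,0.8,-0.3,0],[-1,0,0.7,-0.2,0],[-1,0,0,0,0],[-1,0,0,0,0]]]'
python3 - <<'E'
from h import *
d=cap('wrist','w4');s=ctrl.sense();q=s['ee_rot'];print(s['eef_pos'],np.degrees(2*np.arctan2(q[2],q[1])),proj(d,(594,121.5,50)))
cv2.imwrite('pics/w4.png',d['img'])
E
```

```text
time_s: 5.85
eef_pos: [578.0, 122.0, 189.9]
ee_rot: [0.0, 0.998, -0.058, -0.001]
force: [-0.9, -0.6, -0.5]
grip_width: 0.999
grip_force: 0.0
[578.36210901 121.13727985 190.47596499] -6.711302799072161 [316.43460719 196.42902383]
```

View pics/w4.png

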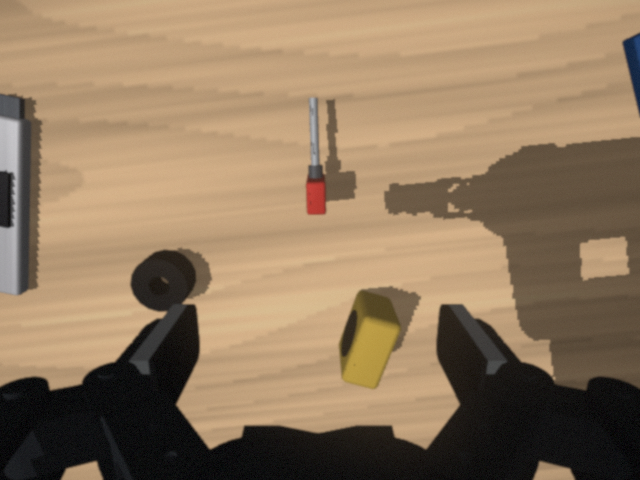

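The handle sits at (316,195) and the rod runs up from (315,166) to its tip at (314,97). The bush and tape are both outside the finger path.

Run:
```python
from h import *
d=load('w4')
im=d['img'].astype(int);m=((im[...,2]>90)&(im[...,1]<70)&(im[...,0]<70)).astype(np.uint8)
k,l,st,c=cv2.connectedComponentsWithStats(m)
for i in range(1,k):
    if st[i,4]>30: print(st[i],c[i])
t=atz(d,(314,97),26);b=atz(d,(315.3,166),26);e=t-b;print('tip',t,'root',b,np.degrees(np.arctan2(e[1],e[0])),np.linalg.norm(e))
u=e/np.linalg.norm(e);print('handle from tip',t-69*u,'top',atz(d,(316,195.5),50))
```

```text
[307 177  19  37 575] [316.24695652 196.15826087]
tip [661.41800668 115.37215671  26.        ] root [612.56171605 120.21357452  26.        ] -5.659253555749093 49.095584938273866
handle from tip [592.75431609 122.17639032  26.        ] top [594.69709416 121.72767241  50.        ]
```

```bash
python3 -m handwheel '[[[-1,0.15,0.01,-0.4,0.12],[-1,0.15,0,-0.8,0],[-1,0,0,-0.8,0],[-1,0,0,-0.7,0],[-1,0,0,-0.5,0],[-1,0,0,-0.4,0],[-1,0,0,0,0],[-1,0,0,0,0]]]'
```

```text
time_s: 6.7
eef_pos: [593.9, 121.2, 11.9]
ee_rot: [0.0, 0.999, -0.051, 0.0]
force: [0.6, 0.2, 0.4]
grip_width: 1.002
grip_force: 0.0
```

```bash
python3 -m handwheel '[[[0,0,0,0,0],[0.4,0,0,0,0],[0.7,0,0,0,0],[1,0,0,0,0],[1,0,0,0,0],[1,0,0,0,0],[1,0,0,0,0],[1,0,0,0,0]]]' 40; python3 -c "
from h import *
s=ctrl.sense();q=s['ee_rot'];print(s['eef_pos'],np.degrees(2*np.arctan2(q[2],q[1])),s['wrist_torque'])"
```

```text
time_s: 7.5
eef_pos: [593.6, 122.1, 11.6]
ee_rot: [-0.0, 0.999, -0.05, 0.0]
force: [-0.9, 0.7, 3.8]
grip_width: 0.16
grip_force: 39.4
[593.55659354 122.08103037  11.59667211] -5.750096975578241 [0.05855874 0.14183829 0.01947079]
```

```bash
python3 -m handwheel '[[[1,0,0,0.4,0],[1,0,-0.2,0.8,0],[1,-0.1,-0.6,0.8,0.5],[1,-0.1,-0.8,0.5,0.7],[1,-0.1,-0.9,0,0.7],[1,-0.1,-0.9,0,0.7],[1,-0.2,-0.9,0,0.7],[1,-0.2,-0.9,0,0.7],[1,-0.1,-0.8,0,0.4],[1,0,-0.6,0,0]]]'; python3 -m handwheel '[[[1,0,-0.3,0,0],[1,0,0,0,0],[1,0,0,0,0]]]'; python3 -c "
from h import *
s=ctrl.sense();q=s['ee_rot'];print(s['eef_pos'],np.degrees(2*np.arctan2(q[2],q[1])),s['wrist_torque'],s['force'])"
```

```text
time_s: 8.5
eef_pos: [547.4, -210.2, 135.7]
ee_rot: [-0.0, 0.967, 0.254, -0.0]
force: [0.6, 0.4, -1.4]
grip_width: 0.161
grip_force: 39.2
time_s: 8.8
eef_pos: [548.4, -221.8, 135.7]
ee_rot: [-0.001, 0.967, 0.254, -0.0]
force: [-0.4, 0.7, -1.1]
grip_width: 0.156
grip_force: 39.2
[ 548.40085551 -221.77238433  135.67881364] 29.4709568550519 [-0.02766131  0.03503029  0.06844126] [-0.43876789  0.6994846  -1.05565741]
```

```bash
python3 -m handwheel '[[[1,-0.02,-0.3,0,0],[1,0,-0.16,-0.3,0],[1,0,0,-0.45,0],[1,0,0,-0.4,0],[1,0,0,0,0],[1,0,0,0,0]]]'
python3 - <<'E'
from h import *
s=ctrl.sense();q=s['ee_rot'];print(s['eef_pos'],np.degrees(2*np.arctan2(q[2],q[1])),s['wrist_torque'],s['force'])
a=cap('top','top5');b=cap('side','side5');w=cap('wrist','w5')
p=s['eef_pos'];u=np.array([np.cos(np.radians(29.47)),np.sin(np.radians(29.47)),0]);tip=p+69*u+[0,0,14.4]
for d in(b,w): print(proj(d,tip),proj(d,(638.3,-193.6,109)),proj(d,(638.3,-193.6,92.5)))
S=cv2.resize(b['img'][330:480,380:560],(720,600),interpolation=cv2.INTER_CUBIC)
cv2.imwrite('pics/side5.png',S); cv2.imwrite('pics/w5.png',w['img'])
E
```

```text
time_s: 9.4
eef_pos: [547.5, -245.8, 78.4]
ee_rot: [-0.0, 0.967, 0.254, -0.0]
force: [0.0, -0.6, -1.5]
grip_width: 0.155
grip_force: 39.2
[ 547.45236982 -245.80707552   78.43439254] 29.45809222859915 [-0.00640395 -0.0160484   0.01452436] [ 0.0157655  -0.56516872 -1.48693942]
[467.70550026 439.31314723] [491.27677629 403.64415761] [487.49151995 414.43064813]
[321.77771951 123.4891458 ] [319.84525234 -27.18800762] [319.37946962  -7.18404637]
```

View pics/w5.png

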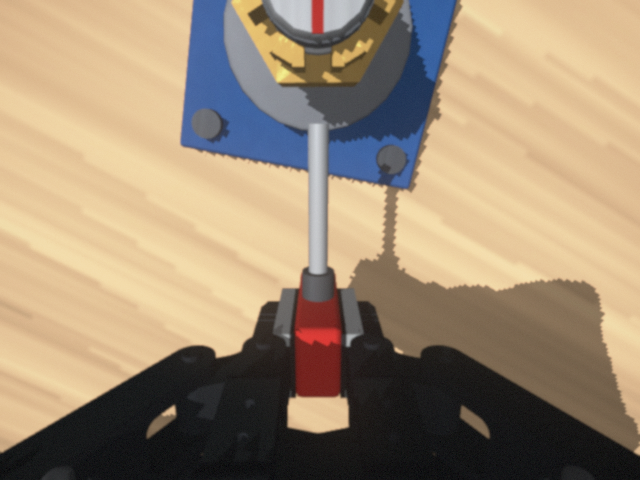

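View pics/side5.png

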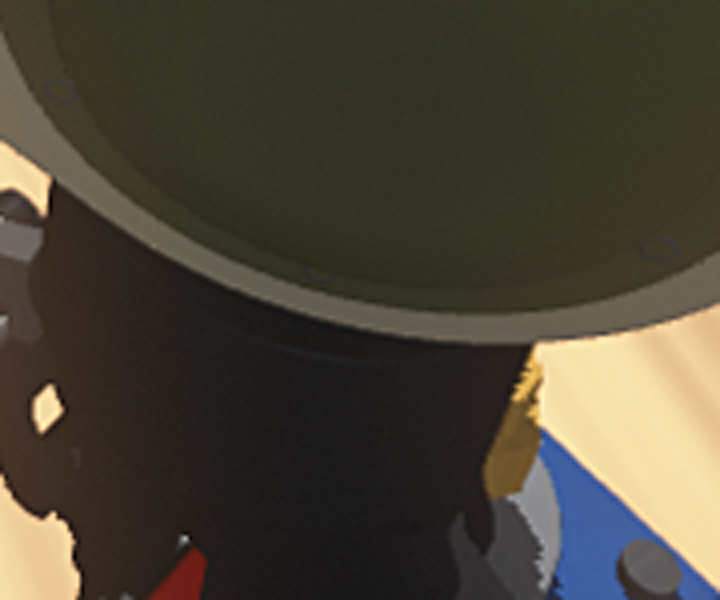

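The wrist view shows the rod along column 318, with its tip at (318,124). It is in line with the red line at column 318–319 and with the slot, so I'll go in gently. The side view is blocked by the arm.

```bash
python3 -m handwheel '[[[1,0.087,0.049,0,0],[1,0.087,0.049,0,0],[1,0.087,0.049,0,0],[1,0.06,0.034,0,0],[1,0.06,0.034,0,0],[1,0,0,0,0]]]';python3 -m handwheel '[[[1,0.052,0.03,0,0],[1,0.052,0.03,0,0],[1,0,0,0,0]]]'; python3 -c "
from h import *
s=ctrl.sense();q=s['ee_rot'];print(s['eef_pos'],np.degrees(2*np.arctan2(q[2],q[1])),s['wrist_torque'],s['force'])"
```

```text
time_s: 10.15
eef_pos: [566.8, -234.8, 78.5]
ee_rot: [0.0, 0.967, 0.254, 0.0]
force: [-0.5, 0.0, -0.9]
grip_width: 0.157
grip_force: 39.2
time_s: 10.45
eef_pos: [571.9, -231.9, 78.6]
ee_rot: [0.0, 0.967, 0.254, 0.0]
force: [-0.7, -0.0, -1.0]
grip_width: 0.157
grip_force: 39.2
[ 571.92879153 -231.92289075   78.59569051] 29.459483226031885 [-0.00850048  0.01549599 -0.00220682] [-0.67367283 -0.04542323 -0.97493612]
```

```bash
python3 -m handwheel '[[[1,0.06,0.034,0,0],[1,0.06,0.034,0,0],[1,0.06,0.034,0,0],[1,0,0,0,0]]]';python3 -m handwheel '[[[1,0.06,0.034,0,0],[1,0.06,0.034,0,0],[1,0.06,0.034,0,0],[1,0.06,0.034,0,0],[1,0,0,0,0]]]'
```

```text
time_s: 10.85
eef_pos: [581.0, -226.7, 78.6]
ee_rot: [0.0, 0.967, 0.254, 0.0]
force: [0.1, 0.3, -1.6]
grip_width: 0.158
grip_force: 39.2
time_s: 11.35
eef_pos: [593.0, -219.9, 78.6]
ee_rot: [0.0, 0.967, 0.254, 0.0]
force: [-0.2, -0.4, -1.8]
grip_width: 0.159
grip_force: 39.2
```

```bash
python3 -m handwheel '[[[1,0.05,0.028,0,0],[1,0.05,0.028,0,0],[1,0.035,0.02,0,0],[1,0,0,0,0]]]';python3 -m handwheel '[[[1,0.02,0.011,0,0],[1,0,0,0,0]]]';python3 -m handwheel '[[[1,0.02,0.011,0,0],[1,0,0,0,0]]]'
```

```text
time_s: 11.75
eef_pos: [599.6, -216.2, 78.6]
ee_rot: [0.0, 0.967, 0.254, 0.0]
force: [-0.1, -0.2, -0.7]
grip_width: 0.16
grip_force: 39.2
time_s: 11.95
eef_pos: [600.5, -215.8, 78.6]
ee_rot: [0.0, 0.967, 0.254, 0.0]
force: [-0.3, 0.6, -2.1]
grip_width: 0.158
grip_force: 39.2
time_s: 12.15
eef_pos: [601.5, -215.2, 78.6]
ee_rot: [0.0, 0.967, 0.254, 0.0]
force: [0.6, 0.0, -1.5]
grip_width: 0.157
grip_force: 39.2
```

```bash
python3 -m handwheel '[[[1,0.014,0.008,0,0],[1,0,0,0,0]]]';python3 -m handwheel '[[[1,0.014,0.008,0,0],[1,0,0,0,0]]]';python3 -m handwheel '[[[1,0.014,0.008,0,0],[1,0,0,0,0]]]'
```

```text
time_s: 12.35
eef_pos: [602.2, -214.8, 78.6]
ee_rot: [0.0, 0.967, 0.254, 0.0]
force: [-0.1, -0.3, -1.5]
grip_width: 0.157
grip_force: 39.2
time_s: 12.55
eef_pos: [602.9, -214.4, 78.6]
ee_rot: [0.0, 0.967, 0.254, 0.0]
force: [-0.5, 0.2, -1.1]
grip_width: 0.157
grip_force: 39.2
time_s: 12.75
eef_pos: [603.2, -214.3, 78.6]
ee_rot: [-0.0, 0.967, 0.254, -0.001]
force: [-3.7, -1.0, -0.1]
grip_width: 0.161
grip_force: 39.3
```

Contact at about 4 N, where the collar should meet the crown. I'll lower the pin onto the bottom of the hole so it doesn't drop on release.

```bash
python3 -m handwheel '[[[1,0.009,0.005,0,0],[1,0,0,0,0]]]';python3 -m handwheel '[[[1,0,0,-0.03,0],[1,0,0,0,0]]]';python3 -m handwheel '[[[1,0,0,-0.014,0],[1,0,0,0,0]]]'
```

```text
time_s: 12.95
eef_pos: [603.3, -214.2, 78.6]
ee_rot: [-0.0, 0.967, 0.254, -0.001]
force: [-6.1, -4.1, 0.0]
grip_width: 0.156
grip_force: 39.5
time_s: 13.15
eef_pos: [603.4, -214.4, 77.0]
ee_rot: [0.0, 0.967, 0.254, -0.001]
force: [-5.0, -3.7, 0.6]
grip_width: 0.157
grip_force: 39.5
time_s: 13.35
eef_pos: [603.4, -214.5, 76.5]
ee_rot: [0.0, 0.967, 0.254, -0.001]
force: [-5.3, -3.1, 0.6]
grip_width: 0.159
grip_force: 39.6
```

```bash
python3 -m handwheel '[[[1,0,0,-0.012,0],[1,0,0,0,0]]]';python3 -m handwheel '[[[0.65,0,0,0,0],[0.6,0,0,0,0],[0.5,0,0,0,0],[0.2,0,0,0,0],[-0.2,0,0,0,0],[-0.6,0,0,0,0],[-1,0,0,0,0],[-1,0,0,0,0],[-1,0,0,0,0]]]' 20
```

```text
time_s: 13.55
eef_pos: [603.5, -214.5, 76.3]
ee_rot: [0.0, 0.967, 0.254, -0.001]
force: [-6.5, -3.5, 3.1]
grip_width: 0.16
grip_force: 40.0
time_s: 14.45
eef_pos: [604.0, -213.8, 75.8]
ee_rot: [0.0, 0.967, 0.254, 0.0]
force: [0.6, 0.5, 1.1]
grip_width: 0.999
grip_force: 0.0
```

Now I'll go straight up, back off and check.

```bash
python3 -m handwheel '[[[-1,0,0,0.2,0],[-1,0,0,0.5,0],[-1,0,0,0.8,0],[-1,0,0,0.8,0],[-1,-0.2,0,0.7,0],[-1,-0.5,0,0.3,0],[-1,-0.5,0,0,0],[-1,0,0,0,0],[-1,0,0,0,0]]]'
python3 - <<'E'
from h import *
s=ctrl.sense();print(s['eef_pos'],s['force'])
w=cap('wrist','w6');x,y=[int(v) for v in proj(w,(625,-200,95))];print(x,y);x0=max(0,min(x-100,440));y0=max(0,min(y-75,330))
b=cap('side','side6')
A=cv2.resize(w['img'][y0:y0+150,x0:x0+200],(400,300),interpolation=cv2.INTER_CUBIC)
B=cv2.resize(b['img'][360:480,390:550],(400,300),interpolation=cv2.INTER_CUBIC)
cv2.imwrite('pics/fin.png',np.vstack([A,B]))
E
```

```text
time_s: 15.35
eef_pos: [544.1, -213.9, 241.7]
ee_rot: [0.0, 0.967, 0.254, 0.0]
force: [-0.3, -0.0, 0.6]
grip_width: 0.999
grip_force: 0.0
[ 544.08101042 -213.89561286  241.67667478] [-0.30485031 -0.03228379  0.60570956]
360 107
```

View pics/fin.png

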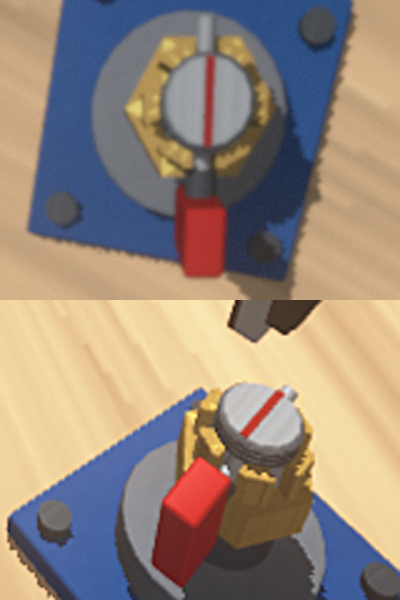

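The pin passes right through, with its tip clear of the far slot at crop (206,17) and the collar at the near crown at (200,180). I'll check its depth numerically.

Run:
```python
from h import *
w=load('w6');c=np.array([638.3,-193.6]);u=np.array([np.cos(np.radians(29.4)),np.sin(np.radians(29.4))])
for z in(92.5,95): print('tip',(atz(w,(260+206/2,32+16/2),z)[:2]-c)@u)
print('collar front/back',[(atz(w,(260+x/2,32+y/2),z)[:2]-c)@u for x,y,z in((201,173,97),(201,197,97))])
print('spindle',(atz(w,(260+208/2,32+102/2),109)[:2]-c)@u)
```

```text
tip 27.58411485653989
tip 27.162083963041088
collar front/back [np.float64(-22.062091211555842), np.float64(-29.990990654652485)]
spindle -0.2664394514924558
```

```bash
python3 -c "
from rig import ctrl
print(ctrl.finish_job())"
```

```text
the job is handed in; nothing more can be done
None
```

I tightened the nut about 24° to the next slot and slid the pin through until its collar met the crown, then let go and handed the job in at about 15 s. In the last picture the tip stands 27 mm past the axis, as it should when fully in, and the handle tips down slightly; the tape, bush and knife were never touched.

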